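# Set out a stripped miner's lamp for its record photograph

### The arm

A 6-joint arm with a two-finger parallel gripper is mounted at the origin on the work surface. World frame = base frame: x ahead of the robot, y to its left, z up, the work surface at z = 0. Lengths are in mm, angles in rad, forces in N, time in s.
With the tool pointing down it reaches from about 325 to 775 mm from the base axis. Payload 5.5 kg.
Tool frame: the origin (TCP) lies at the very end of the fingers, on their centre line; the grasp point (between the pads) lies 19 mm behind it; z points along the fingers, y is the line along which they close (so a half turn about z gives the same grasp; the last joint's range is limited). The gripper opens to 85 mm and grips with 20 to 120 N. Pads are 22 mm wide; open, the fingers measure 114 mm over their backs; the gripper's body (76 mm by 85 mm) begins 54 mm behind the grasp point. The pads swing forward as they close: fully open they stand 13 mm farther back than shut.
Start: joints at [-1.282, 0.091, 1.231, -0, 1.82, -0.057], TCP at [203.37, -564.497, 231.275] pointing down, gripper open.
Joint ranges: [-2.87, 2.87], [-0.86, 2.18], [0.17, 2.46], [-1.51, 4.65], [0.06, 2.69], [-2.65, 2.65]. Speed limits (rad/s): [2.57, 2.57, 3.01, 3.14, 3.14, 3.14].

### API

Orientations are given as [roll, pitch, yaw] about the fixed x, y, z axes, in that order (R = Rz(yaw) Ry(pitch) Rx(roll)).
In Python, from plant import readout, vision, job gives the robot as it stands. The module is installed in compiled form; this text tells all that it offers.
- The arm moves only by the tool arm_command, never from a script. Its argument "targets" is a list of rows, each a list of 4 numbers: the shift along the tool's x, y, z in units of 30 mm (1.0 is 30 mm), then the turn about the tool's z in rad. A call has 1 to 12 rows; each row is the pose to reach, as a shift and turn from the pose commanded when the call began, along the tool's axes at that moment; what a row does not reach only later rows make up. A row lasts 1/12 s, in which the tool goes at most 41.7 mm and 7.16 degrees, less where a joint would pass 70% of its speed; a pose out of reach is approached as far as the arm can. A call with a gripper value outside its range is refused whole. "claw" is the closure, from -1 (fully open) to 1 (shut), set as the call begins (left out, the last holds). The fingers move at their own pace and stop on an object; the grip force is fixed at half the most. Time passes only in rows, so rows that repeat a pose let the fingers close. It gives the time, the measured TCP pose, the force, the opening and the grip force at its end, in the units of the state.
- readout.get_state(): the state, without advancing time (a new reading comes with each control period).
- vision.get_image(name): name is "side" or "top"; returns the picture (384x512x3 uint8, blue, green, red); there is no depth.
- vision.get_calibration(name): a dict with "fx", "fy", "cx", "cy" (pixels), "xyz" and "orientation" of the camera in the world. Camera axes: x right, y up, looking along -z (the intrinsics and any distortion apply to the point x, -y, -z); pixel columns grow to the right and rows downward; lengths in mm; the calibration is good to about 2 mm. A picture is of the moment at which its call begins. get_calibration takes no time and is no camera call.
- job.sign_off(): hands the job in; it is judged then, once.
The state is a dict: "time": time; "qpos": joint angles; "joint_vel": joint speeds; "joint_efforts": joint torques, N m; "ee_pos": TCP position; "tool_rot": TCP orientation; "contact_force": force on the tool from outside, world axes, zero at the start; "moment": the same for the moment, N m; "opening": finger opening in mm; "gripper_force": force on a finger pad.
Only numpy, scipy, OpenCV 4.12 (cv2) and the standard library are available. Lean on these libraries where they do the work, as an engineer would, in place of code of your own. Each camera call takes 0.05 s, during which the arm holds its last target. There are 200 camera calls.

### The job

On the grey photo board the lamp's brass oil vessel and its steel bonnet already stand at the two ends of the row: stand the other parts upright between them in one straight row, centres evenly spaced, in the order in which the lamp goes together - the glass next to the vessel, then the small inner gauze, then the large outer gauze next to the bonnet - with the brass collar ring lying flat and centred on top of the glass. Lay the scale bar flat on the board in front of the row (on the robot's side, where the camera is), opposite the inner gauze and parallel to the row, not touching the parts. Leave the vessel, the bonnet, the brick and the tin where they are, and let go of everything at the end.

Things in the scene. Friction and masses are not known exactly. Their poses are not given: they have to be found in the camera images.
- board: Fixed matt-grey board flat on the table, 200 mm deep (x), 500 mm wide (y), 5 mm thick; yaw within 0.12 rad of square to the robot. Origin: centre of its underside, on the table; +x points away from the robot, its front is the -x long edge. The row runs along its line x = +20 mm: vessel and bonnet stand on that line, 200 mm either side of the middle (400 mm between their centres).
- vessel: The lamp's oil vessel, already in place at one end of the row (either end): round brass font, 80 mm across, 56 mm high with a threaded collar, with a thin burner tube up to 76 mm; 0.7 kg, loose, not to be moved. Origin: centre of its underside, z up.
- bonnet: The lamp's bonnet, already in place at the other end of the row: round steel shroud with vent slots and a conical crown, 76 mm across, 120 mm high, with a hanging loop on top up to 145 mm; 0.55 kg, loose, not to be moved. Origin: centre of its underside, z up.
- glass: The lamp's glass: a plain open clear-glass tube standing on end, 62 mm outer and 50 mm inner diameter, 62 mm high, about 0.16 kg. Starts upright on the table. Origin: centre of its underside, z up; both ends alike.
- gauze_in: The inner gauze, the smaller of the two: slim grey wire-mesh cylinder, closed top, 32 mm diameter and 88 mm high, standing on a brass foot flange 44 mm across and 5 mm high; about 0.07 kg. Starts upright on the table. Origin: centre of its underside, z up.
- gauze_out: The outer gauze, the larger of the two: grey wire-mesh cylinder, closed top, 48 mm diameter and 110 mm high, standing on a brass foot flange 58 mm across and 5 mm high; about 0.11 kg. Starts upright on the table. Origin: centre of its underside, z up.
- clamp_ring: The brass collar ring that clamps the glass: a short open brass ring with a milled edge, 60 mm outer and 42 mm inner diameter, 20 mm high, about 0.09 kg. Starts flat on the table, axis upright. Origin: centre of its underside, z up; both faces alike.
- scale_bar: Photographic scale bar: white plastic bar with small black squares on top, 120 mm long (its y axis), 22 mm wide (its x axis), 8 mm thick, about 0.05 kg. Starts flat on the table, its length within 0.4 rad of the world y axis. Origin: centre of its underside, z up.
- brick: Bystander: a loose tagged red brick, 215 mm long (x), 102 mm wide (y), 65 mm high, its length within 0.1 rad of the world y axis, beside the board on the left (+y). Origin: centre of its underside. Not to be moved.
- tin: Bystander: a loose metal food tin with one rounded end, 155 mm long (x), 100 mm wide (y), 52 mm high, its length within 0.4 rad of the world y axis, beside the board on the right (-y). Origin: on its underside, near its middle. Not to be moved.
Not all that is in view belongs to the job. Leave any pink look-alike of the glass alone. There is more than one size of the clamp_ring; the job needs the smaller.

How it is judged:
By the outcome, as a careful person would: the job done as asked, in the order asked, and still so for the second after the job is handed in, with the robot touching nothing.
It also fails if it takes over 115 s, if anything falls off the work surface, if the arm or the gripper's body presses on something with over 40 N, if the wrist force passes 120 N, or if a joint passes its speed limit or range.

## Working session

There is one attempt and no reset: what is moved stays moved. The work goes in short steps, Python scripts to look and compute and a tool call to move; the robot and the scene stay as the last step left them, time stands still between calls to the robot, and variables do not carry over. Pictures are saved under pics/ and viewed, at most 14 in all, crops included, and the job is handed in when it is done.

Besides the shell and the picture viewer there is one more tool, called after "Request:" by a JSON object that holds its "fn" and its "kwargs", one argument or row to a line. arm_command: Moves the arm, as the interface text tells. Its arguments: {"type":"object","properties":{"targets":{"type":"array","items":{"type":"array","items":{"type":"number"}}},"claw":{"type":"number"}},"required":["targets"]}

```bash
mkdir -p pics; python3 - <<'E'
from plant import readout, vision
import cv2
for n in("side","top"):
    im=vision.get_image(n); cv2.imwrite(f"pics/{n}0.png",im)
    cv2.imwrite(f"pics/{n}0b.png",cv2.resize(im,(800,600),interpolation=cv2.INTER_CUBIC))
    print(vision.get_calibration(n))
print(readout.get_state())
E
```

```text
{'fx': 477.58589202646925, 'fy': 477.58589202646925, 'cx': 252.176848824079, 'cy': 198.99467796843993, 'xyz': array([  274.56598741, -1181.92178444,  1239.09718846]), 'orientation': array([ 0.77552325,  0.01991156, -0.22348801])}
{'fx': 354.5367949422393, 'fy': 354.5367949422393, 'cx': 253.13651582419715, 'cy': 187.00116472094305, 'xyz': array([ 328.28132981,  -36.54421419, 1128.5265226 ]), 'orientation': array([ 1.48529535e-01,  8.00125825e-04, -1.55605551e+00])}
{'time': 0.1, 'qpos': array([-1.28167568e+00,  9.17780259e-02,  1.23178714e+00,  5.54748524e-06,
        1.81983202e+00, -5.66749766e-02]), 'joint_vel': array([ 6.58003270e-04, -2.24467411e-03, -3.49904551e-03,  5.58168194e-04,
       -3.51887717e-04,  2.01519505e-05]), 'joint_efforts': array([ 3.73231567e-03, -4.60219145e+01, -4.19217503e+01,  2.05485685e-05,
        1.06619720e-02,  7.12377187e-06]), 'ee_pos': array([ 203.30421666, -564.21917244,  230.2550422 ]), 'tool_rot': array([-3.13979132e+00, -1.07587155e-04,  3.45796889e-01]), 'contact_force': array([-0.61191146, -0.07332744,  0.57338414]), 'moment': array([ 0.00873509, -0.04979557,  0.02681877]), 'gripper_force': 0.0, 'opening': 85.56046834329173}
```

View pics/top0b.png

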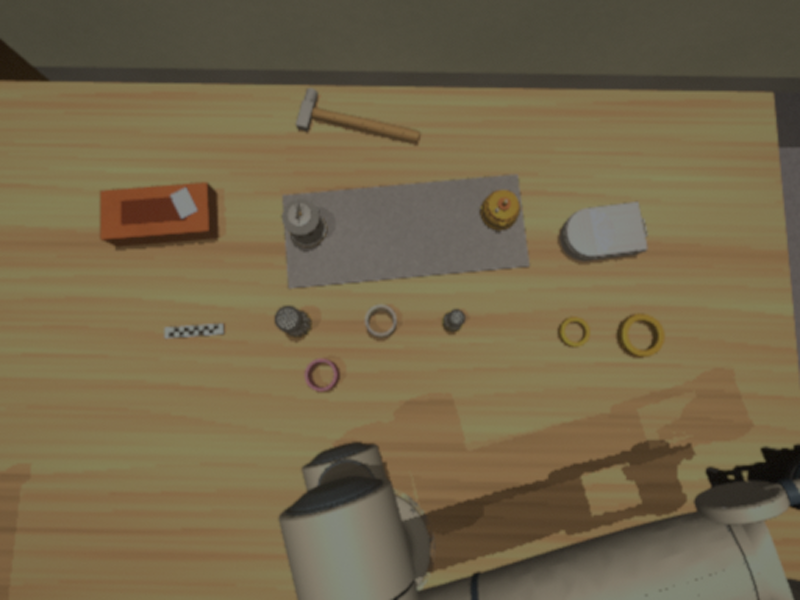

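View pics/side0b.png

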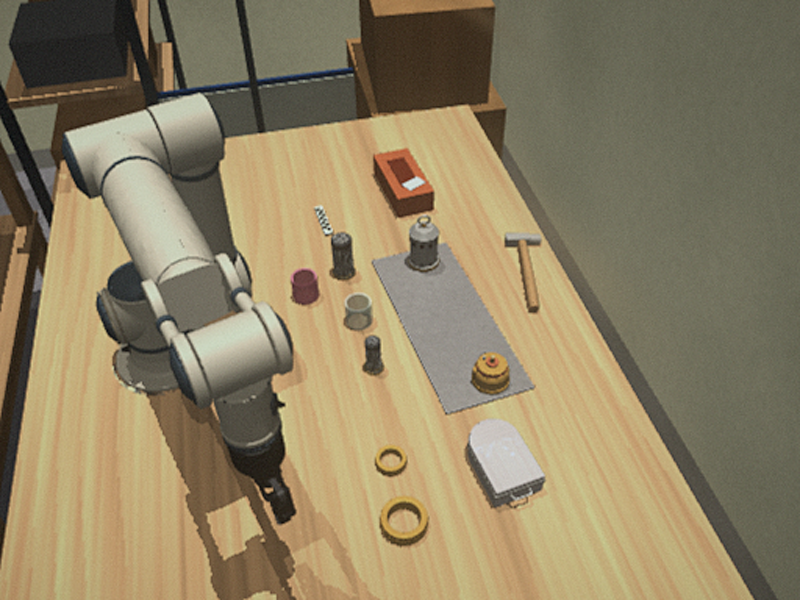

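Candidates in the top view (800×600 px):
- Clear glass (381,321) versus its pink look-alike (322,375): take the clear one.
- Small ring (574,332) versus large ring (642,335): take the small one.
- Outer gauze (290,320) versus inner gauze (455,320).
- Scale bar (194,331), vessel (502,209) on the right, and bonnet (302,218) on the left. The hammer isn't part of the job.

Next I'll fit the model silhouettes in both views and check them in crops.

```bash
cat > h.py <<'E'
import numpy as np, cv2
from scipy.spatial.transform import Rotation as R
from scipy.ndimage import map_coordinates
from plant import vision, readout
CAL={n:vision.get_calibration(n) for n in("side","top")}
def proj(n,P):
    c=CAL[n]; q=R.from_euler('xyz',c['orientation']).inv().apply(np.atleast_2d(P)-c['xyz'])
    return np.c_[c['cx']+c['fx']*q[:,0]/-q[:,2], c['cy']+c['fy']*-q[:,1]/-q[:,2]]
def ray(n,u,v,z):
    c=CAL[n]; d=R.from_euler('xyz',c['orientation']).apply([(u-c['cx'])/c['fx'],-(v-c['cy'])/c['fy'],-1])
    return c['xyz']+d*(z-c['xyz'][2])/d[2]
def grab(n,k=4): return np.mean([vision.get_image(n).astype(float) for _ in range(k)],0)
A=np.linspace(0,2*np.pi,48,endpoint=False)
def circ(x,y,r,z): return np.c_[x+r*np.cos(A),y+r*np.sin(A),0*A+z]
# name -> list of (radius,z) whose hull is the silhouette
M=dict(glass=[(31,0),(31,62)],gauze_in=[(22,0),(22,5),(16,88)],gauze_out=[(29,0),(29,5),(24,110)],
 clamp_ring=[(30,0),(30,20)],vessel=[(40,6),(40,40)],bonnet=[(38,0),(38,85)])
def sil(n,o,x,y,z0):
    if o=='scale_bar': return None
    h=cv2.convexHull(proj(n,np.vstack([circ(x,y,r,z+z0) for r,z in M[o]])).astype(np.float32))[:,0]
    return h
def resample(h,k=80):
    p=np.vstack([h,h[:1]]); s=np.r_[0,np.cumsum(np.linalg.norm(np.diff(p,axis=0),axis=1))]
    t=np.linspace(0,s[-1],k,endpoint=False); q=np.c_[np.interp(t,s,p[:,0]),np.interp(t,s,p[:,1])]
    d=np.roll(q,-1,0)-np.roll(q,1,0); nn=np.c_[d[:,1],-d[:,0]]; return q,nn/np.linalg.norm(nn,axis=1)[:,None]
def score(im,curves):
    s=0
    for h in curves:
        q,n=resample(h)
        a,b=q+n*1.0,q-n*1.0
        g=sum(np.abs(map_coordinates(im[...,c],[a[:,1],a[:,0]],order=1)-map_coordinates(im[...,c],[b[:,1],b[:,0]],order=1)) for c in range(3))
        s+=g.mean()
    return s
def fit(ims,o,x,y,z0,rng=14,step=1.0):
    out={}
    g=np.arange(-rng,rng+.1,step); S={}
    for n,im in ims.items():
        S[n]=np.array([[score(im,[sil(n,o,x+dx,y+dy,z0)]) for dy in g] for dx in g])
        i,j=np.unravel_index(S[n].argmax(),S[n].shape); out[n]=(x+g[i],y+g[j],S[n].max())
    T=sum(s/s.max() for s in S.values()); w=np.exp((T-T.max())*25)
    out['both']=((w.sum(1)@g)/w.sum()+x,(w.sum(0)@g)/w.sum()+y)
    return out
E
python3 - <<'E'
from h import *
ims={n:grab(n,5) for n in("side","top")}
np.savez('im0.npz',**ims)
nat=lambda u:(u+.5)/1.5625-.5
g=dict(glass=(381,321,31,0),gauze_in=(455,319,60,0),gauze_out=(290,320,80,0),clamp_ring=(574,332,10,0),vessel=(502,209,40,5),bonnet=(302,216,100,5))
big={n:cv2.resize(im,None,fx=4,fy=4,interpolation=cv2.INTER_CUBIC) for n,im in ims.items()}
for o,(u,v,z,z0) in g.items():
    p=ray('top',nat(u),nat(v),z+z0); f=fit(ims,o,p[0],p[1],z0)
    print(o,np.round(p[:2]),{k:np.round(a,1) for k,a in f.items()})
    for n in big:
        h=sil(n,o,*f['both'],z0); cv2.polylines(big[n],[np.int32(h*4+1.5)],True,(255,0,0),1)
np_=[ray('top',nat(u),nat(v),5)for u,v in((283,194),(518,176),(528,266),(290,287))]
print('board',np.round(np_,1)); print('bar',ray('top',nat(166),nat(332),8),ray('top',nat(224),nat(330),8))
cv2.imwrite('pics/t1.png',cv2.resize(big['top'][430:960,380:1720],None,fx=.597,fy=.597,interpolation=cv2.INTER_AREA))
cv2.imwrite('pics/t1.png',big['top'][440:1000,640:1440])
s=big['side'][520:1260,720:1420]; cv2.imwrite('pics/s1.png',cv2.resize(s,None,fx=.8,fy=.8))
E
```

```text
glass [435.  -5.] {'side': array([431.7,  -7.7, 129.3]), 'top': array([426.7,  -3.7,  73.3]), 'both': array([428.3,  -4.3])}
gauze_in [ 438. -149.] {'side': array([ 437.9, -147.7,  221.6]), 'top': array([ 438.9, -148.7,   95.3]), 'both': array([ 438.2, -148.3])}
gauze_out [429. 167.] {'side': array([428.3, 168.8, 232.7]), 'top': array([430.3, 167.8,  95.8]), 'both': array([429.2, 167.6])}
clamp_ring [ 420. -394.] {'side': array([ 421.2, -392.2,  151.6]), 'top': array([ 420.2, -391.2,   59.3]), 'both': array([ 420.6, -391.7])}
vessel [ 664. -246.] {'side': array([ 668.2, -249.6,  135.4]), 'top': array([ 667.2, -244.6,   75.7]), 'both': array([ 667.9, -245.8])}
bonnet [626. 148.] {'side': array([622.3, 153.7, 116.8]), 'top': array([619.3, 153.7,  48.2]), 'both': array([620.6, 153.5])}
board [[ 702.7  207.6    5. ]
 [ 749.4 -288.1    5. ]
 [ 555.6 -305.3    5. ]
 [ 504.5  184.3    5. ]]
bar [408.21185609 430.78631349   8.        ] [413.98481825 313.6044938    8.        ][ WARN:0@11.320] global loadsave.cpp:1063 imwrite_ Unsupported depth image for selected encoder is fallbacked to CV_8U.
```

View pics/t1.png

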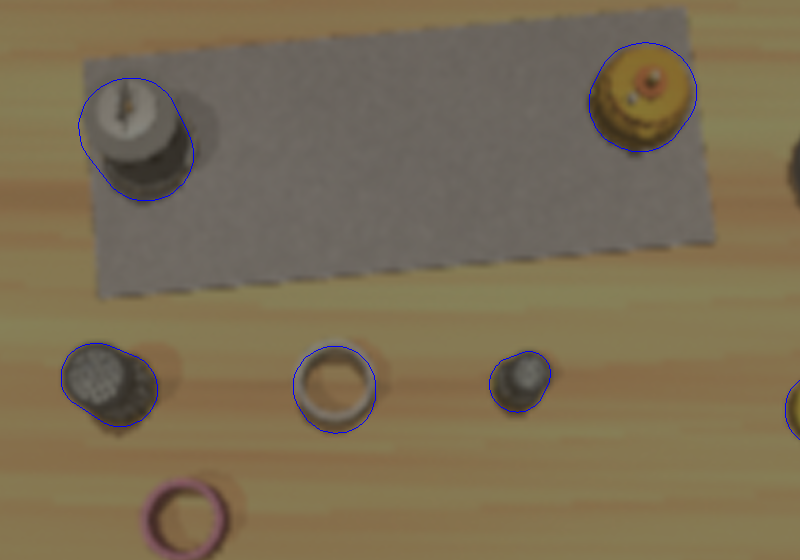

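View pics/s1.png

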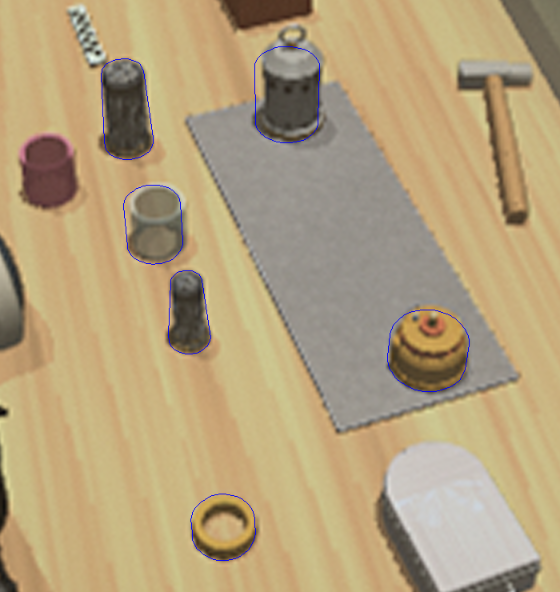

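The outlines fit the gauzes and the vessel well. The glass fit is a few mm off: the rim centre is at about (335,381) in the top crop, and the outline sits low. The bonnet's body is narrower than I modelled it. I'll fit the board, the bar and the glass rims next.

```bash
cat >> h.py <<'E'
def rect(n,x,y,yaw,lx,ly,z):
    c,s=np.cos(yaw),np.sin(yaw); P=np.array([(lx,ly),(-lx,ly),(-lx,-ly),(lx,-ly)])/2
    return proj(n,np.c_[x+c*P[:,0]-s*P[:,1],y+s*P[:,0]+c*P[:,1],0*P[:,0]+z]).astype(np.float32)
from scipy.optimize import differential_evolution as DE
def fitrect(ims,x,y,yaw,lx,ly,z,r=12,ry=.08):
    out={}
    for ns in (['side'],['top'],['side','top']):
        f=lambda p:-sum(score(ims[n],[rect(n,*p,lx,ly,z)]) /(1 if n=='side' else .5) for n in ns)
        out['+'.join(ns)]=np.round(DE(f,[(x-r,x+r),(y-r,y+r),(yaw-ry,yaw+ry)],seed=1,maxiter=40,tol=1e-6).x,3)
    return out
def fitcirc(ims,x,y,cs,r=12):
    out={}
    for ns in (['side'],['top'],['side','top']):
        f=lambda p:-sum(score(ims[n],[proj(n,circ(*p,rr,z)) for rr,z in cs])/(1 if n=='side' else .5) for n in ns)
        out['+'.join(ns)]=np.round(DE(f,[(x-r,x+r),(y-r,y+r)],seed=1,maxiter=40,tol=1e-6).x,1)
    return out
E
python3 - <<'E'
from h import *
ims=dict(np.load('im0.npz'))
print('board',b:=fitrect(ims,628,-50,.097,200,500,5))
for k,(x,y,a) in b.items():
    R2=np.array([[np.cos(a),-np.sin(a)],[np.sin(a),np.cos(a)]])
    print(k,[np.round(R2@[20,t]+[x,y],1) for t in(200,100,0,-100,-200)])
print('bar',br:=fitrect(ims,411,372,.05,22,120,8))
print('glass',gl:=fitcirc(ims,433,-5,[(31,62),(25,62)]))
print('ring',rg:=fitcirc(ims,421,-392,[(30,20),(21,20)]))
print('bon',bn:=fitcirc(ims,622,150,[(38,5)]), 'ves',fitcirc(ims,667,-246,[(40,25)]))
big=cv2.resize(ims['side'],None,fx=4,fy=4,interpolation=cv2.INTER_CUBIC)
P=lambda h:cv2.polylines(big,[np.int32(h*4+1.5)],True,(255,0,0),1)
k='side+top'
P(rect('side',*b[k],200,500,5));P(rect('side',*br[k],22,120,8))
for r,z in((31,62),(25,62),(31,0)):P(proj('side',circ(*gl[k],r,z)))
for r,z in((30,20),(21,20)):P(proj('side',circ(*rg[k],r,z)))
P(proj('side',circ(*bn[k],38,5)))
cv2.imwrite('pics/s2.png',cv2.resize(big[520:1260,720:1420],None,fx=.8,fy=.8).clip(0,255).astype(np.uint8))
E
```

```text
board {'side': array([ 6.26128e+02, -5.13980e+01,  1.10000e-01]), 'top': array([ 6.2684e+02, -4.8771e+01,  1.1000e-01]), 'side+top': array([ 6.26748e+02, -5.03870e+01,  1.09000e-01])}
side [array([624.1, 149.6]), array([635. ,  50.2]), array([646. , -49.2]), array([ 657. , -148.6]), array([ 668., -248.])]
top [array([624.8, 152.2]), array([635.7,  52.8]), array([646.7, -46.6]), array([ 657.7, -146. ]), array([ 668.7, -245.4])]
side+top [array([624.9, 150.6]), array([635.8,  51.2]), array([646.6, -48.2]), array([ 657.5, -147.6]), array([ 668.4, -247. ])]
bar {'side': array([4.09337e+02, 3.78502e+02, 7.00000e-02]), 'top': array([4.11920e+02, 3.77324e+02, 8.30000e-02]), 'side+top': array([4.10263e+02, 3.77251e+02, 6.50000e-02])}
glass {'side': array([433.9,  -7.4]), 'top': array([434.6,  -3.9]), 'side+top': array([434.4,  -3.6])}
ring {'side': array([ 419. , -403.6]), 'top': array([ 418.5, -385.5]), 'side+top': array([ 418.4, -403.2])}
bon {'side': array([616.9, 160.8]), 'top': array([619.8, 153.7]), 'side+top': array([619.5, 155. ])} ves {'side': array([ 663.9, -258. ]), 'top': array([ 665.1, -242.7]), 'side+top': array([ 668., -244.])}
```

View pics/s2.png

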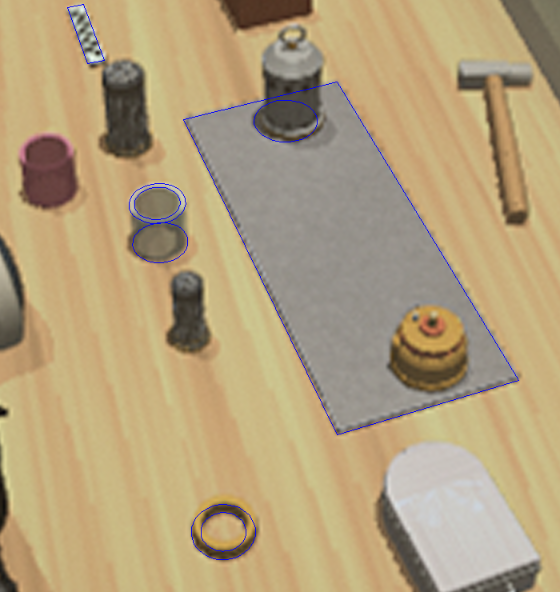

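The board fits at (627,-50), yaw 0.109, which agrees with the vessel fit (668,-246). The outlines match the board, the bar and the glass rim at (158,204). The ring's outline fit gave (420.5,-391.7), with its centre at pixel (223,527). I'll place the bar first, while there's still room.

```bash
cat > go.py <<'E'
import sys,numpy as np
from scipy.spatial.transform import Rotation as R
from plant import readout
s=readout.get_state(); p=s['ee_pos']; r=R.from_euler('xyz',s['tool_rot'])
yaw=s['tool_rot'][2]
print('t',round(s['time'],2),'at',np.round(p,1),'yaw',round(yaw,3),'open',round(s['opening'],1))
for a in sys.argv[1:]:
    x,y,z,w=map(float,a.split(','))
    d=r.inv().apply(np.array([x,y,z])-p)/30
    # turn about tool z (down): positive turn lowers the yaw
    print(a,np.round(d,2),'turn',round((yaw-w+np.pi/2)%np.pi-np.pi/2,3),'|',round(-(w-yaw),3))
E
python3 go.py 460,-150,230,1.64 410.5,377.5,100,1.64
```

```text
t 0.6 at [ 203.4 -564.5  231.3] yaw 0.346 open 85.7
460,-150,230,1.64 [ 12.73 -10.1    0.04] turn -1.294 | -1.294
410.5,377.5,100,1.64 [ 17.14 -27.2    4.38] turn -1.294 | -1.294
```

Request:
{"fn": "arm_command", "kwargs": {
  "targets": [
    [12.73,-10.1,0,-1.29],
    [12.73,-10.1,0,-1.29],
    [12.73,-10.1,0,-1.29],
    [12.73,-10.1,0,-1.29],
    [12.73,-10.1,0,-1.29],
    [12.73,-10.1,0,-1.29],
    [12.73,-10.1,0,-1.29],
    [12.73,-10.1,0,-1.29],
    [12.73,-10.1,0,-1.29],
    [12.73,-10.1,0,-1.29],
    [12.73,-10.1,0,-1.29],
    [12.73,-10.1,0,-1.29]
  ],
  "claw": -1
}}

```text
time: 1.6
ee_pos: [461.1, -146.9, 231.6]
tool_rot: [3.14, -0.0, 1.64]
contact_force: [0.3, -0.7, 0.5]
opening: 85.6
gripper_force: 0.0
```

```bash
python3 go.py 410.5,377.5,100,1.64
```

```text
t 1.6 at [ 461.1 -146.9  231.6] yaw 1.64 open 85.6
410.5,377.5,100,1.64 [17.55 -0.47  4.39] turn 0.0 | 0.0
```

Request:
{"fn": "arm_command", "kwargs": {
  "targets": [
    [17.5,-0.47,4.0,0],
    [17.5,-0.47,4.0,0],
    [17.5,-0.47,4.0,0],
    [17.5,-0.47,4.0,0],
    [17.5,-0.47,4.0,0],
    [17.5,-0.47,4.0,0],
    [17.5,-0.47,4.0,0],
    [17.5,-0.47,4.0,0],
    [17.5,-0.47,4.0,0],
    [17.5,-0.47,4.0,0],
    [17.5,-0.47,4.0,0],
    [17.5,-0.47,4.0,0]
  ]
}}

```text
time: 2.6
ee_pos: [414.6, 337.5, 119.8]
tool_rot: [3.141, -0.0, 1.636]
contact_force: [0.4, -0.0, 0.3]
opening: 85.5
gripper_force: 0.0
```

Request:
{"fn": "arm_command", "kwargs": {
  "targets": [
    [1.3,0,0.3,0],
    [1.3,0,0.3,0],
    [1.3,0,0.3,0]
  ]
}}

```text
time: 2.85
ee_pos: [411.5, 375.6, 109.3]
tool_rot: [-3.139, 0.002, 1.639]
contact_force: [-0.4, -0.1, -0.9]
opening: 85.0
gripper_force: 0.0
```

```bash
python3 go.py 410.5,377.5,2,1.64
```

```text
t 2.85 at [411.5 375.6 109.3] yaw 1.639 open 85.0
410.5,377.5,2,1.64 [ 0.07 -0.02  3.58] turn -0.001 | -0.001
```

Request:
{"fn": "arm_command", "kwargs": {
  "targets": [
    [0.06,-0.02,1.3,0],
    [0.06,-0.02,2.5,0],
    [0.06,-0.02,3.2,0],
    [0.06,-0.02,3.5,0],
    [0.06,-0.02,3.5,0],
    [0.06,-0.02,3.5,0]
  ]
}}

```text
time: 3.35
ee_pos: [412.9, 375.8, 7.4]
tool_rot: [3.14, -0.001, 1.635]
contact_force: [0.2, -0.6, 0.3]
opening: 85.5
gripper_force: 0.0
```

Request:
{"fn": "arm_command", "kwargs": {
  "targets": [
    [0,0,0,0],
    [0,0,0,0],
    [0,0,0,0],
    [0,0,0,0],
    [0,0,0,0],
    [0,0,0,0],
    [0,0,0,0],
    [0,0,0,0]
  ],
  "claw": 1
}}

```text
time: 4.02
ee_pos: [412.3, 376.4, 6.9]
tool_rot: [3.141, -0.001, 1.636]
contact_force: [-0.6, -0.1, 5.6]
opening: 17.5
gripper_force: 58.6
```

The tips are too high (z≈7) and are only pinching the bar's top edge. I'll open, lower and grip again.

Request:
{"fn": "arm_command", "kwargs": {
  "targets": [
    [0,0,0,0],
    [0,0,0,0],
    [0,0,0,0],
    [0,0,0,0],
    [0,0,0.1,0],
    [0,0,0.15,0],
    [0,0,0.15,0]
  ],
  "claw": -0.3
}}

```text
time: 4.6
ee_pos: [411.7, 375.8, 0.6]
tool_rot: [-3.141, 0.001, 1.636]
contact_force: [-1.2, 0.7, -0.1]
opening: 55.6
gripper_force: 0.0
```

```bash
python3 - <<'E'
from h import *
s=readout.get_state();print(s['ee_pos'],s['opening'],s['contact_force'])
ims={n:grab(n,3) for n in("side","top")}
s=readout.get_state();print(s['ee_pos'],s['opening'],s['contact_force'])
u=proj('side',[[411,377,0]])[0].astype(int);v=proj('top',[[411,377,0]])[0].astype(int)
f=lambda im,c:cv2.resize(im[c[1]-40:c[1]+40,c[0]-40:c[0]+40].astype(np.uint8),None,fx=5,fy=5,interpolation=cv2.INTER_CUBIC)
cv2.imwrite('pics/g1.png',np.hstack([f(ims['side'],u),f(ims['top'],v)]))
E
```

```text
[411.66548392 375.76217708   0.56404838] 55.62224583751802 [-1.23138034  0.71413217 -0.14683334]
[412.07338234 376.1312186    1.53718032] 55.22500520569871 [ 0.91377196  0.54457944 -0.59137513]
```

View pics/g1.png

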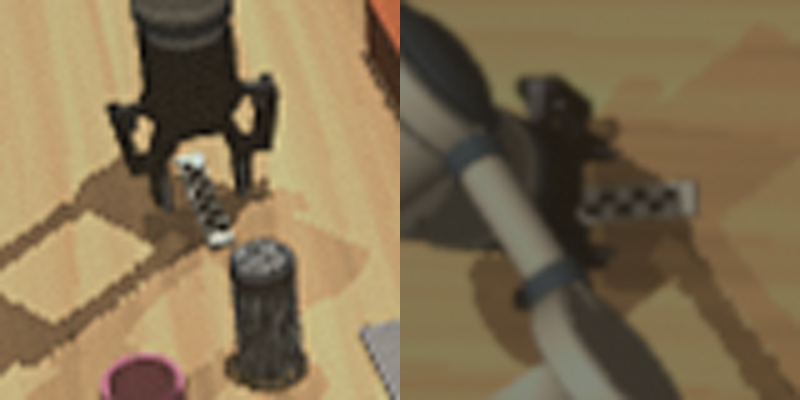

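The bar lies flat between the open fingers, side crop (205,200). I'll close at this height.

Request:
{"fn": "arm_command", "kwargs": {
  "targets": [
    [0,0,0,0],
    [0,0,0,0],
    [0,0,0,0],
    [0,0,0,0],
    [0,0,0,0],
    [0,0,0,0],
    [0,0,0,0]
  ],
  "claw": 1
}}

```text
time: 5.48
ee_pos: [412.2, 376.2, 1.8]
tool_rot: [3.141, -0.0, 1.636]
contact_force: [1.3, -0.7, 3.7]
opening: 19.7
gripper_force: 60.1
```

Request:
{"fn": "arm_command", "kwargs": {
  "targets": [
    [0,0,-0.5,0],
    [0,0,-1,0],
    [0,0,-2,0],
    [0,0,-2,0],
    [0,0,-2,0]
  ]
}}

```text
time: 5.9
ee_pos: [413.0, 376.8, 63.3]
tool_rot: [3.138, -0.002, 1.636]
contact_force: [-0.2, 0.1, -0.4]
opening: 19.4
gripper_force: 59.7
```

```bash
python3 -c "
import numpy as np
for x,y in((-60,0),(20,-100),(20,0),(20,100)):
  c,s=np.cos(.109),np.sin(.109);print(x,y,626.7+c*x-s*y,-50+s*x+c*y)"; python3 go.py 567,-56.5,64,1.68
```

```text
-60 0 567.0560772443263 -56.527057400943896
20 -100 657.4597365867978 -147.23085212580838
20 0 646.5813075852246 -47.82431419968537
20 100 635.7028785836515 51.58222372643764
t 5.9 at [413.  376.8  63.3] yaw 1.636 open 19.4
567,-56.5,64,1.68 [-14.75   4.19  -0.04] turn -0.044 | -0.044
```

Request:
{"fn": "arm_command", "kwargs": {
  "targets": [
    [0,0,-1.3,0],
    [0,0,-2.6,0],
    [-14.75,4.19,-2.6,-0.04],
    [-14.75,4.19,-2.6,-0.04],
    [-14.75,4.19,-2.6,-0.04],
    [-14.75,4.19,-2.6,-0.04],
    [-14.75,4.19,-2.6,-0.04],
    [-14.75,4.19,-2.6,-0.04],
    [-14.75,4.19,-2.6,-0.04],
    [-14.75,4.19,-2.6,-0.04],
    [-14.75,4.19,-2.6,-0.04],
    [-14.75,4.19,-2.6,-0.04]
  ]
}}

```text
time: 6.9
ee_pos: [551.3, -18.5, 137.5]
tool_rot: [-3.139, -0.001, 1.676]
contact_force: [1.5, 0.7, -0.4]
opening: 20.0
gripper_force: 59.7
```

Request:
{"fn": "arm_command", "kwargs": {
  "targets": [
    [-2.2,0.65,1,0],
    [-2.2,0.65,1,0],
    [-2.2,0.65,1,0],
    [-2.2,0.65,1,0]
  ]
}}

```text
time: 7.23
ee_pos: [576.7, -81.4, 105.8]
tool_rot: [-3.136, -0.002, 1.673]
contact_force: [-0.1, -0.2, -0.1]
opening: 19.7
gripper_force: 59.7
```

```bash
python3 go.py 567,-57,8,1.68
```

```text
t 7.23 at [576.7 -81.4 105.8] yaw 1.673 open 19.7
567,-57,8,1.68 [ 0.84 -0.22  3.26] turn -0.007 | -0.007
```

Request:
{"fn": "arm_command", "kwargs": {
  "targets": [
    [0.84,-0.22,1.3,0],
    [0.84,-0.22,2.5,0],
    [0.84,-0.22,2.8,0],
    [0.84,-0.22,2.8,0],
    [0.84,-0.22,2.8,0]
  ]
}}

```text
time: 7.65
ee_pos: [568.8, -55.2, 26.1]
tool_rot: [-3.141, -0.0, 1.677]
contact_force: [0.0, -0.3, 0.5]
opening: 19.8
gripper_force: 59.7
```

```bash
python3 go.py 567,-57,7.5,1.68
```

```text
t 7.65 at [568.8 -55.2  26.1] yaw 1.677 open 19.8
567,-57,7.5,1.68 [-0.05 -0.07  0.62] turn -0.003 | -0.003
```

Request:
{"fn": "arm_command", "kwargs": {
  "targets": [
    [-0.05,-0.07,0.2,0],
    [-0.05,-0.07,0.4,0],
    [-0.05,-0.07,0.4,0],
    [-0.05,-0.07,0.4,0],
    [-0.05,-0.07,0.4,0]
  ]
}}

```text
time: 8.07
ee_pos: [567.2, -57.6, 14.1]
tool_rot: [3.141, 0.0, 1.676]
contact_force: [-0.1, -0.2, -0.2]
opening: 19.8
gripper_force: 59.6
```

Request:
{"fn": "arm_command", "kwargs": {
  "targets": [
    [0,0,0.1,0],
    [0,0,0.2,0],
    [0,0,0.22,0],
    [0,0,0.22,0],
    [0,0,0.22,0]
  ]
}}

```text
time: 8.48
ee_pos: [566.9, -57.5, 6.8]
tool_rot: [3.141, 0.0, 1.676]
contact_force: [0.2, -0.3, 0.5]
opening: 19.8
gripper_force: 59.7
```

Request:
{"fn": "arm_command", "kwargs": {
  "targets": [
    [0,0,0,0],
    [0,0,0,0],
    [0,0,0,0]
  ],
  "claw": -0.2
}}

```text
time: 8.73
ee_pos: [566.7, -57.4, 6.7]
tool_rot: [-3.141, -0.0, 1.676]
contact_force: [0.5, -0.4, 0.7]
opening: 51.1
gripper_force: 0.0
```

Request:
{"fn": "arm_command", "kwargs": {
  "targets": [
    [0,0,-0.5,0],
    [0,0,-1.5,0],
    [0,0,-2.7,0],
    [0,0,-3.5,0],
    [0,0,-3.5,0],
    [0,0,-3.5,0]
  ],
  "claw": -1
}}

```text
time: 9.23
ee_pos: [568.0, -57.6, 114.2]
tool_rot: [3.137, 0.001, 1.676]
contact_force: [-0.1, 0.2, -1.3]
opening: 85.3
gripper_force: 0.0
```

```bash
python3 go.py 434.3,-5,110,1.68 434.3,-5,30,1.68
```

```text
t 9.23 at [568.  -57.6 114.2] yaw 1.676 open 85.3
434.3,-5,110,1.68 [ 2.21 -4.25  0.12] turn -0.004 | -0.004
434.3,-5,30,1.68 [ 2.21 -4.26  2.79] turn -0.004 | -0.004
```

Request:
{"fn": "arm_command", "kwargs": {
  "targets": [
    [2.21,-4.25,0,1.57],
    [2.21,-4.25,0,1.57],
    [2.21,-4.25,0,1.57],
    [2.21,-4.25,0,1.57],
    [2.21,-4.25,0,1.57],
    [2.21,-4.25,0,1.57],
    [2.21,-4.25,0,1.57],
    [2.21,-4.25,0,1.57],
    [2.21,-4.25,0,1.57],
    [2.21,-4.25,0,1.57],
    [2.21,-4.25,0,1.57],
    [2.21,-4.25,0,1.57]
  ]
}}

```text
time: 10.23
ee_pos: [432.2, -4.8, 109.8]
tool_rot: [-3.141, 0.003, 0.17]
contact_force: [-0.6, 0.5, -0.3]
opening: 85.3
gripper_force: 0.0
```

```bash
python3 go.py 434.3,-5,25,0.109
```

```text
t 10.23 at [432.2  -4.8 109.8] yaw 0.17 open 85.3
434.3,-5,25,0.109 [0.08 0.02 2.83] turn 0.061 | 0.061
```

Request:
{"fn": "arm_command", "kwargs": {
  "targets": [
    [0.08,0,1.2,0],
    [0.08,0,2.2,0],
    [0.08,0,2.75,0],
    [0.08,0,2.75,0],
    [0.08,0,2.75,0]
  ]
}}

```text
time: 10.65
ee_pos: [433.9, -4.3, 27.4]
tool_rot: [-3.14, 0.004, 0.176]
contact_force: [0.2, 0.2, -0.2]
opening: 85.4
gripper_force: 0.0
```

Request:
{"fn": "arm_command", "kwargs": {
  "targets": [
    [0,0,0,0],
    [0,0,0,0],
    [0,0,0,0],
    [0,0,0,0],
    [0,0,0,0]
  ],
  "claw": 1
}}

```text
time: 11.07
ee_pos: [436.9, -4.5, 31.6]
tool_rot: [3.141, -0.004, 0.176]
contact_force: [-0.1, 0.5, 7.4]
opening: 60.2
gripper_force: 65.5
```

```bash
python3 go.py 434.3,-5,25,0.109
```

```text
t 11.07 at [436.9  -4.5  31.6] yaw 0.176 open 60.2
434.3,-5,25,0.109 [-0.09  0.    0.22] turn 0.067 | 0.067
```

Request:
{"fn": "arm_command", "kwargs": {
  "targets": [
    [0,0,0,0],
    [0,0,0,0],
    [0,0,0,-0.1],
    [0,0,0,-0.2],
    [0,0,0,-0.3],
    [0,0,0,-0.4],
    [0,0,0,-1.5],
    [0,0,0,-1.5],
    [0,0,0,-1.5],
    [0,0,0,-1.5],
    [0,0,0,-1.5],
    [0,0,0,-1.5]
  ],
  "claw": -1
}}

```text
time: 12.07
ee_pos: [435.2, -4.5, 29.1]
tool_rot: [-3.141, 0.0, 1.332]
contact_force: [0.2, 0.0, 0.0]
opening: 85.6
gripper_force: 0.0
```

```bash
python3 go.py 434.3,-5,25,1.68
```

```text
t 12.07 at [435.2  -4.5  29.1] yaw 1.332 open 85.6
434.3,-5,25,1.68 [-0.02 -0.03  0.14] turn -0.348 | -0.348
```

Request:
{"fn": "arm_command", "kwargs": {
  "targets": [
    [0,0,0.14,-0.35],
    [0,0,0.14,-0.35],
    [0,0,0.14,-0.35],
    [0,0,0.14,-0.35],
    [0,0,0.14,-0.35]
  ]
}}

```text
time: 12.48
ee_pos: [435.3, -4.5, 24.9]
tool_rot: [-3.141, -0.0, 1.673]
contact_force: [-0.5, 0.5, 0.1]
opening: 85.3
gripper_force: 0.0
```

Request:
{"fn": "arm_command", "kwargs": {
  "targets": [
    [0,0,0,0],
    [0,0,0,0],
    [0,0,0,0],
    [0,0,0,0],
    [0,0,0,0],
    [0,0,0,0]
  ],
  "claw": 1
}}

```text
time: 12.98
ee_pos: [435.9, -4.5, 25.7]
tool_rot: [3.141, 0.0, 1.675]
contact_force: [0.7, -0.1, 5.3]
opening: 61.4
gripper_force: 65.5
```

```bash
python3 go.py 657.5,-147,90,1.68
```

```text
t 12.98 at [435.9  -4.5  25.7] yaw 1.675 open 61.4
657.5,-147,90,1.68 [-5.5   6.85 -2.14] turn -0.005 | -0.005
```

Request:
{"fn": "arm_command", "kwargs": {
  "targets": [
    [0,0,-0.8,0],
    [0,0,-1.8,0],
    [0,0,-2.1,0],
    [-5.5,6.85,-2.1,0],
    [-5.5,6.85,-2.1,0],
    [-5.5,6.85,-2.1,0],
    [-5.5,6.85,-2.1,0],
    [-5.5,6.85,-2.1,0],
    [-5.5,6.85,-2.1,0],
    [-5.5,6.85,-2.1,0],
    [-5.5,6.85,-2.1,0],
    [-5.5,6.85,-2.1,0]
  ]
}}

```text
time: 13.98
ee_pos: [656.5, -147.1, 85.7]
tool_rot: [-3.138, -0.002, 1.675]
contact_force: [-0.8, 0.3, -2.0]
opening: 61.4
gripper_force: 66.0
```

```bash
python3 go.py 657.5,-147,31,1.68
```

```text
t 13.98 at [ 656.5 -147.1   85.7] yaw 1.675 open 61.4
657.5,-147,31,1.68 [-0.    0.04  1.82] turn -0.005 | -0.005
```

Request:
{"fn": "arm_command", "kwargs": {
  "targets": [
    [0,0.02,0.8,0],
    [0,0.02,1.4,0],
    [0,0.02,1.6,0],
    [0,0.02,1.6,0],
    [0,0.02,1.6,0],
    [0,0.02,1.6,0]
  ]
}}

```text
time: 14.48
ee_pos: [658.1, -146.7, 42.1]
tool_rot: [3.139, 0.001, 1.676]
contact_force: [0.4, 0.5, -0.6]
opening: 61.3
gripper_force: 66.0
```

```bash
python3 go.py 657.5,-147,31,1.68
```

```text
t 14.48 at [ 658.1 -146.7   42.1] yaw 1.676 open 61.3
657.5,-147,31,1.68 [-0.01 -0.02  0.37] turn -0.004 | -0.004
```

Request:
{"fn": "arm_command", "kwargs": {
  "targets": [
    [0,-0.02,0.15,0],
    [0,-0.02,0.3,0],
    [0,-0.02,0.3,0],
    [0,-0.02,0.3,0]
  ]
}}

```text
time: 14.82
ee_pos: [657.0, -147.0, 31.0]
tool_rot: [-3.141, -0.0, 1.676]
contact_force: [0.3, 0.7, -1.3]
opening: 61.2
gripper_force: 66.2
```

```bash
python3 go.py 657.5,-147,30.5,1.68
```

```text
t 14.82 at [ 657. -147.   31.] yaw 1.676 open 61.2
657.5,-147,30.5,1.68 [-0.    0.02  0.02] turn -0.004 | -0.004
```

Request:
{"fn": "arm_command", "kwargs": {
  "targets": [
    [0,0.02,0.03,0],
    [0,0.02,0.04,0],
    [0,0.02,0.04,0]
  ]
}}

```text
time: 15.07
ee_pos: [657.7, -147.0, 30.8]
tool_rot: [3.142, 0.0, 1.676]
contact_force: [-4.5, 0.9, 4.6]
opening: 61.3
gripper_force: 66.5
```

Request:
{"fn": "arm_command", "kwargs": {
  "targets": [
    [0,0,0,0],
    [0,0,0,0],
    [0,0,0,0],
    [0,0,0,0]
  ],
  "claw": -1
}}

```text
time: 15.4
ee_pos: [657.8, -146.9, 29.6]
tool_rot: [3.142, -0.0, 1.676]
contact_force: [-1.7, -0.5, 0.1]
opening: 85.3
gripper_force: 0.0
```

Request:
{"fn": "arm_command", "kwargs": {
  "targets": [
    [0,0,-1,0],
    [0,0,-2.3,0],
    [0,0,-3.5,0],
    [0,0,-3.5,0]
  ]
}}

```text
time: 15.73
ee_pos: [661.0, -147.8, 145.4]
tool_rot: [3.128, 0.005, 1.676]
contact_force: [0.0, 0.0, 2.1]
opening: 85.0
gripper_force: 0.0
```

```bash
python3 go.py 420.5,-391.7,130,1.25 420.5,-391.7,130,1.68; python3 - <<'E'
from h import *
im=grab('side',3);n='side'
print('glass',fitcirc({'side':im,'top':grab('top',1)},657.5,-147,[(31,67),(25,67)],8))
E
```

```text
t 15.73 at [ 661.  -147.8  145.4] yaw 1.676 open 85.0
420.5,-391.7,130,1.25 [-7.24 -8.83  0.43] turn 0.426 | 0.426
420.5,-391.7,130,1.68 [-7.24 -8.83  0.43] turn -0.004 | -0.004
glass {'side': array([ 657.1, -144.4]), 'top': array([ 656.5, -147.7]), 'side+top': array([ 656.3, -147.9])}
```

The glass is placed: fitted at (656.5,-147) against a target of (657.5,-147). The ring is next. The big ring is close to it, so I'll grip along x, move it to a free spot, re-centre it along y, and then place it.

Request:
{"fn": "arm_command", "kwargs": {
  "targets": [
    [-7.24,-8.83,0.4,0],
    [-7.24,-8.83,0.4,0],
    [-7.24,-8.83,0.4,0],
    [-7.24,-8.83,0.4,0],
    [-7.24,-8.83,0.4,0],
    [-7.24,-8.83,0.4,0],
    [-7.24,-8.83,0.4,0],
    [-7.24,-8.83,0.4,0],
    [-7.24,-8.83,0.4,0],
    [-7.24,-8.83,0.4,0],
    [-7.24,-8.83,0.4,0]
  ]
}}

```text
time: 16.85
ee_pos: [416.5, -390.3, 121.2]
tool_rot: [-3.141, -0.003, 1.674]
contact_force: [0.3, 0.1, 1.0]
opening: 85.6
gripper_force: 0.0
```

```bash
python3 go.py 420.5,-391.7,6,1.68
```

```text
t 16.85 at [ 416.5 -390.3  121.2] yaw 1.674 open 85.6
420.5,-391.7,6,1.68 [-0.07  0.13  3.84] turn -0.006 | -0.006
```

Request:
{"fn": "arm_command", "kwargs": {
  "targets": [
    [-0.05,0.1,1.3,0],
    [-0.05,0.1,2.6,0],
    [-0.05,0.1,3.4,0],
    [-0.05,0.1,3.6,0],
    [-0.05,0.1,3.6,0],
    [-0.05,0.1,3.6,0]
  ]
}}

```text
time: 17.35
ee_pos: [421.4, -391.4, 15.9]
tool_rot: [3.141, 0.0, 1.677]
contact_force: [1.0, -1.1, 0.9]
opening: 85.4
gripper_force: 0.0
```

```bash
python3 go.py 420.5,-391.7,2,1.68
```

```text
t 17.35 at [ 421.4 -391.4   15.9] yaw 1.677 open 85.4
420.5,-391.7,2,1.68 [-0.01 -0.03  0.46] turn -0.003 | -0.003
```

Request:
{"fn": "arm_command", "kwargs": {
  "targets": [
    [0,0,0.3,0],
    [0,0,0.42,0],
    [0,0,0.42,0],
    [0,0,0.42,0]
  ]
}}

```text
time: 17.68
ee_pos: [420.3, -392.1, 2.8]
tool_rot: [3.141, 0.001, 1.676]
contact_force: [-0.1, -0.6, -0.6]
opening: 85.5
gripper_force: 0.0
```

Request:
{"fn": "arm_command", "kwargs": {
  "targets": [
    [0,0,0,0],
    [0,0,0,0],
    [0,0,0,0],
    [0,0,0,0],
    [0,0,0,0]
  ],
  "claw": 1
}}

```text
time: 18.1
ee_pos: [420.6, -392.4, 3.3]
tool_rot: [3.141, 0.001, 1.676]
contact_force: [-0.5, -0.1, 6.0]
opening: 56.9
gripper_force: 65.4
```

Request:
{"fn": "arm_command", "kwargs": {
  "targets": [
    [0,0,-0.7,0],
    [1,0,-1.0,0],
    [2.2,0,-1.0,0],
    [3,0,-1.0,0],
    [3,0,-0.5,0],
    [3,0,-0.3,0],
    [3,0,-0.3,0]
  ]
}}

```text
time: 18.68
ee_pos: [409.6, -301.4, 9.1]
tool_rot: [-3.139, -0.003, 1.676]
contact_force: [-1.0, 0.4, -1.4]
opening: 57.1
gripper_force: 64.9
```

Now I'll set it down (gripped at z≈3), release, turn 90° in place and grip again.

Request:
{"fn": "arm_command", "kwargs": {
  "targets": [
    [0,0,0.2,0],
    [0,0,0.26,0],
    [0,0,0.26,0]
  ]
}}

```text
time: 18.93
ee_pos: [410.7, -303.0, 3.5]
tool_rot: [-3.141, -0.0, 1.675]
contact_force: [-0.1, -0.1, -0.5]
opening: 56.7
gripper_force: 64.8
```

Request:
{"fn": "arm_command", "kwargs": {
  "targets": [
    [0,0,0,0],
    [0,0,0,0],
    [0,0,0,0],
    [0,0,0,0.1],
    [0,0,0,1.57],
    [0,0,0,1.57],
    [0,0,0,1.57],
    [0,0,0,1.57],
    [0,0,0,1.57],
    [0,0,0,1.57],
    [0,0,0,1.57],
    [0,0,0,1.57]
  ],
  "claw": -1
}}

```text
time: 19.93
ee_pos: [410.8, -302.5, 3.7]
tool_rot: [3.141, -0.0, 0.569]
contact_force: [-0.2, 0.4, -0.2]
opening: 85.2
gripper_force: 0.0
```

```bash
python3 go.py 410,-301.5,3,0.109
```

```text
t 19.93 at [ 410.8 -302.5    3.7] yaw 0.569 open 85.2
410,-301.5,3,0.109 [-0.   -0.04  0.02] turn 0.46 | 0.46
```

Request:
{"fn": "arm_command", "kwargs": {
  "targets": [
    [0,0,0,0.46],
    [0,0,0,0.46],
    [0,0,0,0.46],
    [0,0,0,0.46],
    [0,0,0,0.46]
  ]
}}

```text
time: 20.35
ee_pos: [410.8, -302.5, 3.6]
tool_rot: [3.141, -0.0, 0.113]
contact_force: [0.0, -0.7, 0.8]
opening: 85.7
gripper_force: 0.0
```

Request:
{"fn": "arm_command", "kwargs": {
  "targets": [
    [0,0,0,0],
    [0,0,0,0],
    [0,0,0,0],
    [0,0,0,0],
    [0,0,0,0]
  ],
  "claw": 1
}}

```text
time: 20.77
ee_pos: [411.2, -302.8, 4.6]
tool_rot: [3.14, -0.001, 0.117]
contact_force: [-0.9, 0.9, 4.9]
opening: 57.7
gripper_force: 63.7
```

```bash
python3 go.py 657.5,-147,110,0.109
```

```text
t 20.77 at [ 411.2 -302.8    4.6] yaw 0.117 open 57.7
657.5,-147,110,0.109 [ 8.77 -4.19 -3.51] turn 0.008 | 0.008
```

Request:
{"fn": "arm_command", "kwargs": {
  "targets": [
    [0,0,-1,0],
    [0,0,-2.3,0],
    [0,0,-3.5,0],
    [8.77,-4.19,-3.5,0],
    [8.77,-4.19,-3.5,0],
    [8.77,-4.19,-3.5,0],
    [8.77,-4.19,-3.5,0],
    [8.77,-4.19,-3.5,0],
    [8.77,-4.19,-3.5,0],
    [8.77,-4.19,-3.5,0],
    [8.77,-4.19,-3.5,0],
    [8.77,-4.19,-3.5,0]
  ]
}}

```text
time: 21.77
ee_pos: [658.3, -145.1, 105.7]
tool_rot: [-3.14, 0.004, 0.12]
contact_force: [-0.4, -1.1, -0.8]
opening: 57.5
gripper_force: 64.4
```

Request:
{"fn": "arm_command", "kwargs": {
  "targets": [
    [0,0,0,0],
    [0,0,0.5,0],
    [0,0,0.5,0],
    [0,0,0.5,0],
    [0,0,0.5,0]
  ]
}}

```text
time: 22.18
ee_pos: [656.9, -148.0, 94.4]
tool_rot: [3.141, -0.001, 0.115]
contact_force: [-0.0, -0.1, -0.8]
opening: 57.7
gripper_force: 64.4
```

```bash
python3 go.py 657.5,-147,72,0.109
```

```text
t 22.18 at [ 656.9 -148.    94.4] yaw 0.115 open 57.7
657.5,-147,72,0.109 [ 0.02 -0.03  0.75] turn 0.006 | 0.006
```

Request:
{"fn": "arm_command", "kwargs": {
  "targets": [
    [0.03,-0.03,0.35,0],
    [0.03,-0.03,0.6,0],
    [0.03,-0.03,0.65,0],
    [0.03,-0.03,0.65,0],
    [0.03,-0.03,0.65,0]
  ]
}}

```text
time: 22.6
ee_pos: [658.1, -146.0, 73.6]
tool_rot: [-3.141, 0.001, 0.116]
contact_force: [0.1, 0.2, -1.3]
opening: 57.8
gripper_force: 64.5
```

```bash
python3 go.py 657.6,-147,71,0.109; sleep 0; python3 - <<'E'
from plant import vision,readout
import numpy as np
P=[]
for _ in range(4): vision.get_image('side'); P.append(readout.get_state()['ee_pos'])
print(np.round(P,1))
E
```

```text
t 22.6 at [ 658.1 -146.    73.6] yaw 0.116 open 57.8
657.6,-147,71,0.109 [-0.02  0.03  0.09] turn 0.007 | 0.007
[[ 658.4 -146.1   74. ]
 [ 658.5 -146.1   74.2]
 [ 658.5 -146.1   74.4]
 [ 658.6 -146.1   74.4]]
```

Request:
{"fn": "arm_command", "kwargs": {
  "targets": [
    [-0.03,0.03,0.04,0],
    [-0.03,0.03,0.08,0],
    [-0.03,0.03,0.1,0],
    [-0.03,0.03,0.12,0],
    [-0.03,0.03,0.13,0],
    [-0.03,0.03,0.13,0]
  ]
}}

```text
time: 23.3
ee_pos: [657.7, -147.3, 71.7]
tool_rot: [3.141, -0.001, 0.116]
contact_force: [-2.1, 0.4, 5.4]
opening: 57.5
gripper_force: 65.1
```

Contact on the glass at the expected height, with 5 N. Release.

Request:
{"fn": "arm_command", "kwargs": {
  "targets": [
    [0,0,0,0],
    [0,0,0,0],
    [0,0,0,0],
    [0,0,0,0]
  ],
  "claw": -0.7
}}

```text
time: 23.63
ee_pos: [657.4, -147.1, 69.6]
tool_rot: [-3.141, 0.001, 0.116]
contact_force: [-0.5, -0.0, -0.5]
opening: 72.6
gripper_force: 0.0
```

Request:
{"fn": "arm_command", "kwargs": {
  "targets": [
    [0,0,-0.6,0],
    [0,0,-1.6,0],
    [0,0,-2.6,0],
    [0,0,-2.6,0]
  ]
}}

```text
time: 23.97
ee_pos: [659.9, -147.8, 156.2]
tool_rot: [3.137, -0.01, 0.116]
contact_force: [0.7, 0.6, 2.8]
opening: 72.8
gripper_force: 0.0
```

```bash
python3 go.py 438.2,-148.3,140,0.109; python3 - <<'E'
from h import *
ims={n:grab(n,2) for n in("side","top")}
u=proj('side',[[650,-100,40]])[0].astype(int);v=proj('top',[[640,-60,40]])[0].astype(int)
f=lambda im,c:cv2.resize(im[c[1]-40:c[1]+40,c[0]-40:c[0]+40].astype(np.uint8),None,fx=5,fy=5,interpolation=cv2.INTER_CUBIC)
cv2.imwrite('pics/g2.png',np.hstack([f(ims['side'],u),f(ims['top'],v)]))
E
```

```text
t 23.97 at [ 659.9 -147.8  156.2] yaw 0.116 open 72.8
438.2,-148.3,140,0.109 [-7.35 -0.84  0.46] turn 0.007 | 0.007
```

View pics/g2.png

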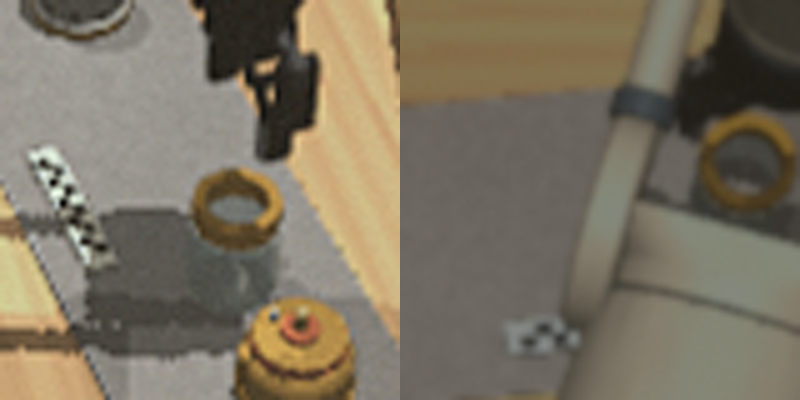

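The ring sits centred on the glass, side crop (237,208). The bar lies flat at (72,205), parallel to the row. The inner gauze is next.

Request:
{"fn": "arm_command", "kwargs": {
  "targets": [
    [-7.35,-0.84,0.3,0],
    [-7.35,-0.84,0.3,0],
    [-7.35,-0.84,0.3,0],
    [-7.35,-0.84,0.3,0],
    [-7.35,-0.84,0.3,0],
    [-7.35,-0.84,0.3,0],
    [-7.35,-0.84,0.3,0],
    [-7.35,-0.84,0.3,0],
    [-7.35,-0.84,0.3,0]
  ],
  "claw": -1
}}

```text
time: 24.92
ee_pos: [436.2, -147.5, 138.5]
tool_rot: [-3.141, 0.0, 0.116]
contact_force: [-0.2, -0.3, 0.0]
opening: 85.3
gripper_force: 0.0
```

```bash
python3 go.py 438.2,-148.3,45,0.109
```

```text
t 24.92 at [ 436.2 -147.5  138.5] yaw 0.116 open 85.3
438.2,-148.3,45,0.109 [0.06 0.04 3.12] turn 0.007 | 0.007
```

Request:
{"fn": "arm_command", "kwargs": {
  "targets": [
    [0.05,0.03,1.2,0],
    [0.05,0.03,2.4,0],
    [0.05,0.03,3.2,0],
    [0.05,0.03,3.55,0],
    [0.05,0.03,3.55,0],
    [0.05,0.03,3.55,0]
  ]
}}

```text
time: 25.42
ee_pos: [437.9, -148.2, 32.9]
tool_rot: [-3.141, 0.001, 0.116]
contact_force: [-0.1, 0.4, 0.0]
opening: 85.3
gripper_force: 0.0
```

Request:
{"fn": "arm_command", "kwargs": {
  "targets": [
    [0,0,0,0],
    [0,0,0,0],
    [0,0,0,0],
    [0,0,0,0],
    [0,0,0,0],
    [0,0,0,0],
    [0,0,0,0]
  ],
  "claw": 1
}}

```text
time: 26.0
ee_pos: [437.9, -148.6, 33.8]
tool_rot: [3.141, -0.002, 0.116]
contact_force: [-0.3, -0.4, 5.2]
opening: 30.3
gripper_force: 59.2
```

Request:
{"fn": "arm_command", "kwargs": {
  "targets": [
    [0,0,0,0],
    [0,0,0,0],
    [0,0,0,0],
    [0,0,0,0],
    [0,0,0,-0.1],
    [0,0,0,-1.56],
    [0,0,0,-1.56],
    [0,0,0,-1.56],
    [0,0,0,-1.56],
    [0,0,0,-1.56],
    [0,0,0,-1.56],
    [0,0,0,-1.56]
  ],
  "claw": -1
}}

```text
time: 27.0
ee_pos: [437.0, -148.2, 32.3]
tool_rot: [-3.141, 0.0, 1.097]
contact_force: [0.1, -0.3, -0.3]
opening: 85.5
gripper_force: 0.0
```

```bash
python3 go.py 438.2,-148.3,30,1.68
```

```text
t 27.0 at [ 437.  -148.2   32.3] yaw 1.097 open 85.5
438.2,-148.3,30,1.68 [0.02 0.04 0.08] turn -0.583 | -0.583
```

Request:
{"fn": "arm_command", "kwargs": {
  "targets": [
    [0,0,0,-0.58],
    [0,0,0,-0.58],
    [0,0,0,-0.58],
    [0,0,0,-0.58],
    [0,0,0,-0.58],
    [0,0,0,-0.58]
  ]
}}

```text
time: 27.5
ee_pos: [437.0, -148.2, 32.3]
tool_rot: [-3.141, -0.0, 1.674]
contact_force: [0.5, 0.3, -0.5]
opening: 85.5
gripper_force: 0.0
```

Request:
{"fn": "arm_command", "kwargs": {
  "targets": [
    [0,0,0,0],
    [0,0,0,0],
    [0,0,0,0],
    [0,0,0,0],
    [0,0,0,0],
    [0,0,0,0],
    [0,0,0,0]
  ],
  "claw": 1
}}

```text
time: 28.08
ee_pos: [437.4, -148.3, 32.8]
tool_rot: [3.141, 0.0, 1.671]
contact_force: [-0.5, 0.3, 1.3]
opening: 30.6
gripper_force: 59.3
```

```bash
python3 go.py 646.7,-47.6,80,1.68
```

```text
t 28.08 at [ 437.4 -148.3   32.8] yaw 1.671 open 30.6
646.7,-47.6,80,1.68 [ 2.65  7.28 -1.57] turn -0.009 | -0.009
```

Request:
{"fn": "arm_command", "kwargs": {
  "targets": [
    [0,0,-0.7,0],
    [0,0,-1.6,0],
    [2.65,7.28,-1.6,0],
    [2.65,7.28,-1.6,0],
    [2.65,7.28,-1.6,0],
    [2.65,7.28,-1.6,0],
    [2.65,7.28,-1.6,0],
    [2.65,7.28,-1.6,0],
    [2.65,7.28,-1.6,0],
    [2.65,7.28,-1.6,0],
    [2.65,7.28,-1.6,0],
    [2.65,7.28,-1.6,0]
  ]
}}

```text
time: 29.08
ee_pos: [645.7, -48.0, 80.6]
tool_rot: [-3.141, 0.0, 1.67]
contact_force: [0.0, -0.2, -1.5]
opening: 30.8
gripper_force: 59.8
```

Request:
{"fn": "arm_command", "kwargs": {
  "targets": [
    [0,0,0.5,0],
    [0,0,1,0],
    [0,0,1,0],
    [0,0,1,0],
    [0,0,1,0]
  ]
}}

```text
time: 29.5
ee_pos: [646.5, -47.9, 51.8]
tool_rot: [3.14, 0.0, 1.67]
contact_force: [0.2, -0.3, -0.1]
opening: 30.6
gripper_force: 59.8
```

```bash
python3 go.py 646.7,-47.6,38.5,1.68
```

```text
t 29.5 at [646.5 -47.9  51.8] yaw 1.67 open 30.6
646.7,-47.6,38.5,1.68 [0.01 0.01 0.44] turn -0.01 | -0.01
```

Request:
{"fn": "arm_command", "kwargs": {
  "targets": [
    [0.01,0.01,0.2,0],
    [0.01,0.01,0.38,0],
    [0.01,0.01,0.38,0],
    [0.01,0.01,0.38,0],
    [0.01,0.01,0.38,0]
  ]
}}

```text
time: 29.92
ee_pos: [646.8, -47.0, 39.2]
tool_rot: [-3.141, -0.0, 1.671]
contact_force: [-0.2, 0.1, -0.2]
opening: 30.6
gripper_force: 59.8
```

```bash
python3 go.py 646.7,-47.6,37.3,1.68
```

```text
t 29.92 at [646.8 -47.   39.2] yaw 1.671 open 30.6
646.7,-47.6,37.3,1.68 [-0.02 -0.01  0.06] turn -0.009 | -0.009
```

Request:
{"fn": "arm_command", "kwargs": {
  "targets": [
    [-0.02,0,0.03,0],
    [-0.02,0,0.05,0],
    [-0.02,0,0.07,0],
    [-0.02,0,0.07,0],
    [-0.02,0,0.07,0]
  ]
}}

```text
time: 30.33
ee_pos: [647.1, -47.7, 37.8]
tool_rot: [3.141, 0.0, 1.671]
contact_force: [-1.0, -0.1, 4.2]
opening: 30.7
gripper_force: 60.1
```

Request:
{"fn": "arm_command", "kwargs": {
  "targets": [
    [0,0,0,0],
    [0,0,0,0],
    [0,0,0,0],
    [0,0,0,0]
  ],
  "claw": -0.6
}}

```text
time: 30.67
ee_pos: [646.8, -47.6, 36.7]
tool_rot: [-3.141, -0.0, 1.671]
contact_force: [-0.1, -0.2, 0.4]
opening: 68.4
gripper_force: 0.0
```

Request:
{"fn": "arm_command", "kwargs": {
  "targets": [
    [0,0,-1,0],
    [0,0,-2.3,0],
    [0,0,-3.7,0],
    [0,0,-4.6,0],
    [0,0,-4.6,0],
    [0,0,-4.6,0]
  ]
}}

```text
time: 31.17
ee_pos: [648.1, -47.8, 178.3]
tool_rot: [3.136, 0.001, 1.671]
contact_force: [0.6, -0.4, -0.3]
opening: 68.5
gripper_force: 0.0
```

```bash
python3 go.py 429.2,167.6,170,0.109
```

```text
t 31.17 at [648.1 -47.8 178.3] yaw 1.671 open 68.5
429.2,167.6,170,0.109 [ 7.87 -6.54  0.23] turn 1.562 | 1.562
```

Request:
{"fn": "arm_command", "kwargs": {
  "targets": [
    [7.87,-6.54,0,1.56],
    [7.87,-6.54,0,1.56],
    [7.87,-6.54,0,1.56],
    [7.87,-6.54,0,1.56],
    [7.87,-6.54,0,1.56],
    [7.87,-6.54,0,1.56],
    [7.87,-6.54,0,1.56],
    [7.87,-6.54,0,1.56],
    [7.87,-6.54,0,1.56],
    [7.87,-6.54,0,1.56],
    [7.87,-6.54,0,1.56],
    [7.87,-6.54,0,1.56]
  ],
  "claw": -1
}}

```text
time: 32.17
ee_pos: [427.2, 167.7, 172.9]
tool_rot: [3.141, 0.003, 0.183]
contact_force: [0.6, -0.1, -0.2]
opening: 85.4
gripper_force: 0.0
```

```bash
python3 go.py 429.2,167.6,50,0.109
```

```text
t 32.17 at [427.2 167.7 172.9] yaw 0.183 open 85.4
429.2,167.6,50,0.109 [0.08 0.01 4.1 ] turn 0.074 | 0.074
```

Request:
{"fn": "arm_command", "kwargs": {
  "targets": [
    [0.06,0.01,1.2,0.07],
    [0.06,0.01,2.4,0.07],
    [0.06,0.01,3.5,0.07],
    [0.06,0.01,4.0,0.07],
    [0.06,0.01,4.0,0.07],
    [0.06,0.01,4.0,0.07]
  ]
}}

```text
time: 32.67
ee_pos: [428.5, 167.3, 53.0]
tool_rot: [3.141, 0.004, 0.119]
contact_force: [-1.3, -0.0, 1.0]
opening: 85.3
gripper_force: 0.0
```

Request:
{"fn": "arm_command", "kwargs": {
  "targets": [
    [0,0,0,0],
    [0,0,0,0],
    [0,0,0,0],
    [0,0,0,0],
    [0,0,0,0],
    [0,0,0,0]
  ],
  "claw": 1
}}

```text
time: 33.17
ee_pos: [431.0, 167.9, 57.1]
tool_rot: [-3.141, -0.003, 0.119]
contact_force: [-0.0, -2.1, 6.0]
opening: 46.9
gripper_force: 61.3
```

Request:
{"fn": "arm_command", "kwargs": {
  "targets": [
    [0,0,0,0],
    [0,0,0,0],
    [0,0,0,0],
    [0,0,0,-0.1],
    [0,0,0,-1.57],
    [0,0,0,-1.57],
    [0,0,0,-1.57],
    [0,0,0,-1.57],
    [0,0,0,-1.57],
    [0,0,0,-1.57],
    [0,0,0,-1.57],
    [0,0,0,-1.57]
  ],
  "claw": -1
}}

```text
time: 34.17
ee_pos: [429.7, 167.7, 54.7]
tool_rot: [-3.141, 0.0, 1.225]
contact_force: [-0.9, -0.3, -0.4]
opening: 85.5
gripper_force: 0.0
```

```bash
python3 go.py 429.2,167.6,50,1.68
```

```text
t 34.17 at [429.7 167.7  54.7] yaw 1.225 open 85.5
429.2,167.6,50,1.68 [-0.01 -0.01  0.16] turn -0.455 | -0.455
```

Request:
{"fn": "arm_command", "kwargs": {
  "targets": [
    [0,0,0.1,-0.45],
    [0,0,0.1,-0.45],
    [0,0,0.1,-0.45],
    [0,0,0.1,-0.45],
    [0,0,0.1,-0.45],
    [0,0,0.1,-0.45]
  ]
}}

```text
time: 34.67
ee_pos: [429.8, 167.7, 51.8]
tool_rot: [-3.141, 0.0, 1.666]
contact_force: [0.7, -0.6, 0.2]
opening: 85.3
gripper_force: 0.0
```

Request:
{"fn": "arm_command", "kwargs": {
  "targets": [
    [0,0,0,0],
    [0,0,0,0],
    [0,0,0,0],
    [0,0,0,0],
    [0,0,0,0],
    [0,0,0,0],
    [0,0,0,0]
  ],
  "claw": 1
}}

```text
time: 35.25
ee_pos: [430.2, 167.8, 52.4]
tool_rot: [3.141, -0.0, 1.669]
contact_force: [1.0, -0.7, 2.9]
opening: 46.9
gripper_force: 61.7
```

```bash
python3 go.py 635.9,51.7,100,1.68
```

```text
t 35.25 at [430.2 167.8  52.4] yaw 1.669 open 46.9
635.9,51.7,100,1.68 [-4.52  6.45 -1.58] turn -0.011 | -0.011
```

Request:
{"fn": "arm_command", "kwargs": {
  "targets": [
    [0,0,-0.8,0],
    [0,0,-1.6,0],
    [-1.2,0.3,-1.6,0],
    [-2.4,0.8,-1.6,0],
    [-3.6,1.3,-1.6,0],
    [-4.5,2.2,-1.6,0],
    [-4.52,3.5,-1.6,0],
    [-4.52,4.8,-1.6,0],
    [-4.52,6.0,-1.6,0],
    [-4.52,6.45,-1.6,0],
    [-4.52,6.45,-1.6,0],
    [-4.52,6.45,-1.6,0]
  ]
}}

```text
time: 36.25
ee_pos: [635.3, 51.7, 98.5]
tool_rot: [-3.139, -0.0, 1.669]
contact_force: [-1.0, 0.0, -1.2]
opening: 46.8
gripper_force: 62.3
```

Request:
{"fn": "arm_command", "kwargs": {
  "targets": [
    [0,0,0.5,0],
    [0,0,1,0],
    [0,0,1,0],
    [0,0,1,0],
    [0,0,1,0]
  ]
}}

```text
time: 36.67
ee_pos: [635.4, 51.8, 71.2]
tool_rot: [3.141, 0.0, 1.669]
contact_force: [0.0, 0.0, -0.7]
opening: 47.3
gripper_force: 62.3
```

```bash
python3 go.py 635.9,51.7,58.5,1.68
```

```text
t 36.67 at [635.4  51.8  71.2] yaw 1.669 open 47.3
635.9,51.7,58.5,1.68 [-0.    0.02  0.42] turn -0.011 | -0.011
```

Request:
{"fn": "arm_command", "kwargs": {
  "targets": [
    [0,0.02,0.2,0],
    [0,0.02,0.36,0],
    [0,0.02,0.36,0],
    [0,0.02,0.36,0],
    [0,0.02,0.36,0],
    [0,0.02,0.36,0]
  ]
}}

```text
time: 37.17
ee_pos: [636.5, 51.8, 59.5]
tool_rot: [3.141, -0.0, 1.669]
contact_force: [-0.2, -0.2, -0.9]
opening: 46.9
gripper_force: 62.3
```

```bash
python3 go.py 635.9,51.7,57,1.68
```

```text
t 37.17 at [636.5  51.8  59.5] yaw 1.669 open 46.9
635.9,51.7,57,1.68 [-0.   -0.02  0.08] turn -0.011 | -0.011
```

Request:
{"fn": "arm_command", "kwargs": {
  "targets": [
    [0,-0.02,0.03,0],
    [0,-0.02,0.05,0],
    [0,-0.02,0.07,0],
    [0,-0.02,0.08,0],
    [0,-0.02,0.08,0]
  ]
}}

```text
time: 37.58
ee_pos: [635.9, 51.7, 57.4]
tool_rot: [3.141, 0.0, 1.669]
contact_force: [-1.6, -0.1, 2.8]
opening: 46.7
gripper_force: 62.5
```

Request:
{"fn": "arm_command", "kwargs": {
  "targets": [
    [0,0,0,0],
    [0,0,0,0],
    [0,0,0,0],
    [0,0,0,0]
  ],
  "claw": -0.8
}}

```text
time: 37.92
ee_pos: [635.8, 51.7, 56.8]
tool_rot: [-3.142, -0.0, 1.669]
contact_force: [1.0, 0.8, -0.5]
opening: 77.0
gripper_force: 0.0
```

Request:
{"fn": "arm_command", "kwargs": {
  "targets": [
    [0,0,-1,0],
    [0,0,-2.3,0],
    [0,0,-3.7,0],
    [0,0,-5,0],
    [0,0,-5,0],
    [0,-5,-6,0],
    [0,-7,-6,0],
    [0,-9,-6,0],
    [0,-9,-6,0],
    [0,-9,-6,0],
    [0,-9,-6,0]
  ]
}}

```text
time: 38.83
ee_pos: [386.9, 27.3, 234.6]
tool_rot: [3.142, 0.0, 1.669]
contact_force: [-0.6, 0.1, 1.0]
opening: 77.1
gripper_force: 0.0
```

```bash
python3 go.py 300,-560,230,0.4
```

```text
t 38.83 at [386.9  27.3 234.6] yaw 1.669 open 77.1
300,-560,230,0.4 [-19.2   -4.81   0.15] turn 1.269 | 1.269
```

Request:
{"fn": "arm_command", "kwargs": {
  "targets": [
    [-13,0,0,0],
    [-13,0,0,0],
    [-13,0,0,0],
    [-13,0,0,0],
    [-13,0,0,0],
    [-13,0,0,0],
    [-13,0,0,0],
    [-13,0,0,0],
    [-13,0,0,0],
    [-13,-3,0,0],
    [-13,-3,0,0],
    [-13,-3,0,0]
  ]
}}

```text
time: 39.83
ee_pos: [333.4, -371.8, 233.2]
tool_rot: [-3.137, -0.002, 1.664]
contact_force: [-0.1, 0.7, 0.4]
opening: 77.0
gripper_force: 0.0
```

```bash
python3 - <<'E'
from h import *
ims={n:grab(n,5) for n in("side","top")}
T=dict(gauze_in=(646.7,-47.6),gauze_out=(635.9,51.7),vessel=(668.4,-246.5),bonnet=(624.9,151))
for o,(x,y) in T.items(): print(o,{k:np.round(a,1) for k,a in fit(ims,o,x,y,5,8).items()})
print('glass',fitcirc(ims,657.5,-147,[(31,5),(31,67)],8),'ring',fitcirc(ims,657.5,-147,[(30,87),(21,87)],8))
print('bar',fitrect(ims,567,-57,.109,22,120,13,8))
u=proj('side',[[640,-50,40]])[0].astype(int);v=proj('top',[[640,-50,40]])[0].astype(int)
f=lambda im,c,w,h:cv2.resize(im[c[1]-h:c[1]+h,c[0]-w:c[0]+w].astype(np.uint8),None,fx=5,fy=5,interpolation=cv2.INTER_CUBIC)
cv2.imwrite('pics/f_side.png',f(ims['side'],u,70,60));cv2.imwrite('pics/f_top.png',f(ims['top'],v,80,50))
E
```

```text
gauze_in {'side': array([646.7, -47.6, 145.8]), 'top': array([646.7, -47.6,  91.4]), 'both': array([646.5, -47.9])}
gauze_out {'side': array([634.9,  52.7, 137.8]), 'top': array([635.9,  50.7,  85. ]), 'both': array([635.1,  51.1])}
vessel {'side': array([ 668.4, -248.5,  140.5]), 'top': array([ 667.4, -244.5,   77.8]), 'both': array([ 667.9, -245.6])}
bonnet {'side': array([629.9, 149. , 105.1]), 'top': array([619.9, 153. ,  48.9]), 'both': array([620.4, 153.9])}
glass {'side': array([ 659.3, -139. ]), 'top': array([ 652.3, -145.6]), 'side+top': array([ 650.7, -144.5])} ring {'side': array([ 656.7, -144.3]), 'top': array([ 656.6, -147. ]), 'side+top': array([ 656.6, -145.4])}
bar {'side': array([ 5.6714e+02, -5.5504e+01,  1.1500e-01]), 'top': array([ 5.65652e+02, -5.82640e+01,  1.30000e-01]), 'side+top': array([ 5.65862e+02, -5.63030e+01,  1.31000e-01])}
```

View pics/f_side.png

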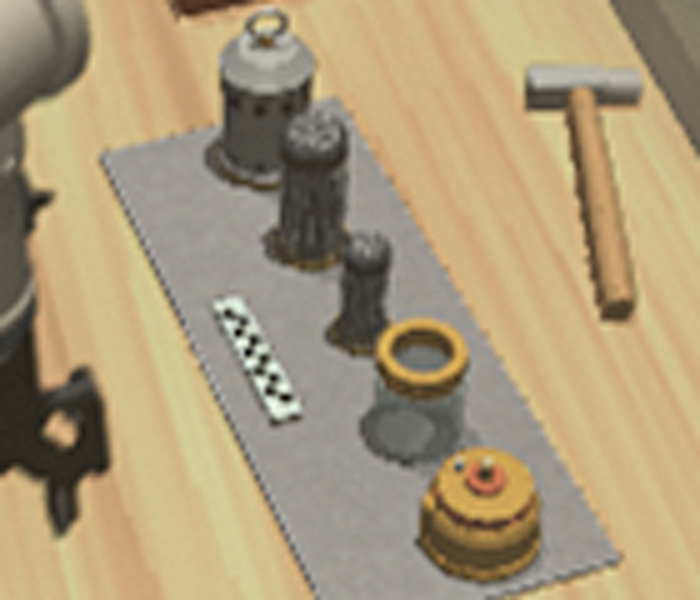

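View pics/f_top.png

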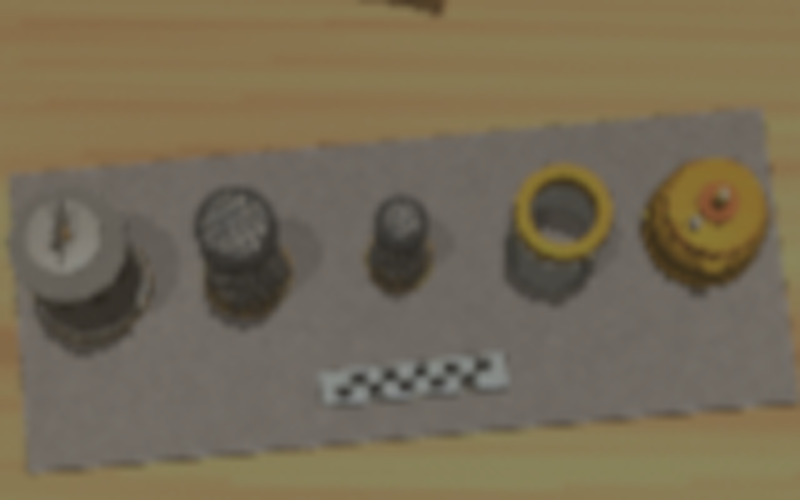

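Both views show all the parts standing upright in an even row: vessel, glass with ring, inner gauze, outer gauze, bonnet. In the top crop they are at about (705,215), (563,212), (400,220), (237,230) and (65,235). The bar is flat in front of the inner gauze at (413,380). The fits agree with the targets to about 1–2 mm, so I'm handing in.

```bash
python3 -c "from plant import job; print(job.sign_off())"
```

```text
the job is handed in; nothing more can be done
None
```

I handed the job in at about 40 s on the robot's clock: glass with the collar ring on top, inner gauze and outer gauze stand between vessel and bonnet within about 1–2 mm of target by the cameras, the scale bar lies flat in front, and everything is released.

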